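Squeeze a glued shelf foot in the locking clamp and store it

ROBOT

A 6-joint arm with a two-finger parallel gripper is mounted at the origin on the work surface. World frame = base frame: x ahead of the robot, y to its left, z up, the work surface at z = 0. Lengths are in m, angles in rad, forces in N, time in s.
With the tool pointing down it reaches from about 0.35 to 0.975 m from the base axis. Payload 4.9 kg.
Tool frame: the origin (TCP) lies at the very end of the fingers, on their centre line; the grasp point (between the pads) lies 19 mm behind it (pinch_z is the distance from the TCP to the grasp point, in m); z points along the fingers, y is the line along which they close (so a half turn about z gives the same grasp; the last joint's range is limited). The gripper opens to 85 mm and grips with 20 to 120 N. Pads are 22 mm wide; open, the fingers measure 114 mm over their backs; the gripper's body (76 mm by 85 mm) begins 54 mm behind the grasp point. The pads swing forward as they close: fully open they stand 13 mm farther back than shut.
Start: joints at [-1.341, 0.053, 1.613, -0, 1.476, -0.119], TCP at [0.214, -0.587, 0.206] pointing down, gripper open.
Joint ranges: [-3.01, 3.01], [-1.01, 2.22], [0.06, 2.58], [-1.02, 4.17], [0.09, 2.62], [-3.14, 3.14]. Speed limits (rad/s): [2.57, 2.57, 3.14, 3.14, 3.14, 3.14].

INTERFACE

Orientations are given as a unit quaternion [w, x, y, z].
In Python, from plant import * gives the robot as it stands. The module is installed in compiled form; this text tells all that it offers.
- The arm moves only by the tool play_rows, never from a script. Its arguments are lists of equal length, an entry for each row: "linear": the shift along the world's x, y, z in m, a list of three; "turn": the turn about the world's z in degrees. A call has 1 to 8 rows; each row shifts and turns the commanded pose from where the row before left it; what a row does not reach is not made up. A row lasts 1/8 s, in which the tool goes at most 62.5 mm and 10.7 degrees, less where a joint would pass 70% of its speed; a pose out of reach is approached as far as the arm can. A call is refused whole if a number of a shift passes 0.0625 or a number of a turn 10.7, either way. A call with a gripper value outside its range is refused whole. "hand" is the finger opening in m, from 0 to 0.0854, set as the call begins (left out, the last holds). The fingers move at their own pace and stop on an object; the grip force is fixed at half the most. Time passes only in rows, so rows that do not move let the fingers close. It gives the time, the measured TCP pose, the force, the opening and the grip force at its end, in the units of the state.
- state(): the state, without advancing time (a new reading comes with each control period).
- grab_frame(name): name is "scene" or "side" or "wrist"; returns the picture (400x640x3 uint8, red, green, blue); there is no depth.
- camera_info(name): a dict with "camera_matrix" (3x3 intrinsics, pixels), "origin" and "attitude" of the camera in the world; the wrist camera has in their place "mount" (4x4, takes a point from camera to tool coordinates, whose origin is the TCP and whose axes are the flange's). Camera axes: x right, y down, z forward; pixel columns grow to the right and rows downward; lengths in m; the calibration is good to about 2 mm. The wrist camera is an equidistant fisheye: a pixel r from the principal point sees the ray r / f radians off the axis. A picture is of the moment at which its call begins: read the wrist's pose just before it. camera_info takes no time and is no camera call.
- job_done(): hands the job in; it is judged then, once.
Trained networks look in the newest picture that a camera, given by its name, has taken for a name from the list of things; names that differ only in an ending like _2 or _b are one class to them, and where a whole thing is asked for, a point or a joint stands for the part that bears it (a point fixed in the world has none). Each returns a list of dicts, best first, with "p" (0 to 1); they miss things now and then, are a little off and sometimes report something else, mostly with a low value. They report only what shows in the picture. A call takes as long as a camera call. They do not tell look-alikes from the thing itself.
- trace(camera, thing): "region" (400x640 bool, what is visible of it) and "location" ([column, row] in pixels, amid what is visible of it).
The state is a dict: "time": time; "joint_pos": joint angles; "joint_vel": joint speeds; "joint_efforts": joint torques, N m; "tool_pos": TCP position; "tool_rot": TCP orientation; "contact_force": force on the tool from outside, world axes, zero at the start; "ft_torque": the same for the moment, N m; "gripper_width": opening from 0.0 (shut) to 1.0 (fully open); "grasp_force": force on a finger pad.
Only numpy, scipy, OpenCV 4.12 (cv2) and the standard library are available. Lean on these libraries where they do the work, as an engineer would, in place of code of your own. Each camera call takes 0.05 s, during which the arm holds its last target. There are 200 camera calls.

TASK

The loose shelf foot in the grey plastic gluing stand has just had its rubber pad glued on. Lay it in the locking clamp's bed with its head under the jaw and its tongue out at the front, push the handle down over centre until it locks, leave it squeezed for two seconds, then press the release paddle so that the clamp springs open. Then take the foot out and lay it fully down in the empty wooden cradle with its tongue in the channel and its pad up, and leave the clamp open and everything else undisturbed.

Things in the scene. Friction and masses are not known exactly. Their poses are not given: they have to be found in the camera images.
- bracket: The shelf foot, steel and aluminium, 0.22 kg: head 60 x 50 mm, 14 mm thick, with a round black pad (32 mm across, 4 mm high) on top, and a tongue 20 mm wide, 14 mm thick, 100 mm long from the middle of one end. Origin: centre of the head's underside, z up; tongue along -x (x = -30 to -130 mm). Balances 20 mm from the origin towards the tongue. Starts in the stand, pad up.
- tongue_end (a point): End of the foot's tongue, on its underside's centre line, 130 mm from the foot's origin along its -x.
- stand: Fixed grey plastic gluing stand: floor 25 mm above the table, walls 5 mm off three sides of the head, 47 mm high, so only the tongue can be gripped; it hangs free beyond x = -63 mm. Origin on the table under the head's place; tongue along its -x.
- clamp: Fixed locking clamp, grey and bare steel, 265 mm long, and a handle to x = 263 mm. Origin on the table under the bed's middle; z up, handle end +x, tongue out at -x. Base plate 12 mm thick, 56 mm wide, from x = -50 mm. Two side plates 92 mm high at x = 60 to 150 mm carry jaw and handle, which are coupled: pushing the handle down brings the jaw's sprung plunger onto the pad.
- clamp_bed (a point): Middle of the bed's top, 35 mm above the table; axes as the clamp's. Bed 30 mm wide: fingers can straddle it. The foot's origin belongs here (within 10 mm along x, 9 across), x axes alike. Strip 16 mm wide to x = -65; cheeks 28 mm apart, 12 mm high, at x = -36 to -48 flank the tongue; stop 15 mm high at x = 36. Jaw open, the space above is free up to x = 40 mm.
- clamp_handle (a joint): Handle, rad: 0 = open, 1.2 rad above level, held by a spring; grows as pushed down; dead centre 1.05; 1.2 = locked, level. Past centre it snaps to the lock and stays. Hinges about the clamp's y at x = 132, z = 77 mm in the clamp's frame. Bar 130 mm long, 28 mm wide, 18 mm thick; 2 to 6 N at 100 mm from the hinge closes it.
- handle_end (a point): Outer end of the clamp's handle, on its centre line, 130 mm from the handle's hinge.
- clamp_release (a joint): Release paddle, rad: 0 = at rest, grows as it is pressed down, stop at 0.65, springs back. At about 0.4 its toe has lifted a locked handle back over centre and the clamp springs open by itself. Hinges about the clamp's x at y = -30, z = 60 mm in the clamp's frame. About 2 to 6 N at the paddle.
- release_paddle (a point): Middle of the top of the steel release paddle, 40 mm (along the clamp's x) x 32 mm, beside the handle on the clamp's -y side: at x = 180, y = -80, z = 66 mm in the clamp's frame at rest, 50 mm from its hinge. Pressing it down 24 mm is enough.
- cradle: The empty wooden cradle, fixed. Floor 25 mm above the table, 30 mm wide (fingers can straddle it at the head); walls 60 mm high, 32 mm apart, flank the tongue from x = -42 to -130; end wall at x = -138. Origin on the table under the head's place; tongue along its -x. The foot belongs with its origin over the cradle's (within 10 mm along x, 9 across), x axes alike.
- cradle_full: An identical cradle, already holding a finished shelf foot; leave alone.
- finished_foot: A finished shelf foot just like the other, lying in the full cradle; leave alone.
- tape_roll: Brown roll of tape, 96 mm across, 48 mm high, lying flat; bystander.
- flask: Steel drinking flask, 68 mm across, 220 mm high; bystander.
- glue_jar: White jar, 68 mm across, 80 mm high; bystander.
- mug: White mug, 80 mm across, 95 mm high; bystander.
- screwdriver: Screwdriver 200 mm long lying on the table; bystander.
There are look-alikes about, which are no part of the job. What is shaped like the bracket but orange or yellow is not meant.

How it is judged:
By the outcome, as a careful person would: the job done as asked, in the order asked, and still so for the second after the job is handed in, with the robot touching nothing.
It also fails if it takes over 72 s, if anything falls off the work surface, if the arm or the gripper's body presses on something with over 40 N, if the wrist force passes 120 N, or if a joint passes its speed limit or range.

## Working session

There is one attempt and no reset: what is moved stays moved. The work goes in short steps, Python scripts to look and compute and a tool call to move; the robot and the scene stay as the last step left them, time stands still between calls to the robot, and variables do not carry over. Pictures are saved under pics/ and viewed, at most 10 in all, crops included, and the job is handed in when it is done.

Besides the shell and the picture viewer there is one more tool, called after ">>>" as name([rows], argument=value, ...), one row to a line, values as JSON. play_rows: Moves the arm, as the interface text tells. Its arguments: {"type":"object","properties":{"linear":{"type":"array","items":{"type":"array","items":{"type":"number"}}},"turn":{"type":"array","items":{"type":"number"}},"hand":{"type":"number"}},"required":["linear","turn"]}

```bash
mkdir -p pics; cat > h.py <<'E'
from plant import *
import numpy as np, cv2
from scipy.spatial.transform import Rotation as R
def save(n,im): cv2.imwrite('pics/'+n,im[:,:,::-1])
E
python3 - <<'E'
from h import *
a=grab_frame('scene');b=grab_frame('side')
save('a.png',a);save('b.png',b)
for c in('scene','side','wrist'):print(c,camera_info(c))
for c in('scene','side'):
  for t in('bracket','stand','clamp','clamp_handle','clamp_release','cradle','flask','mug','glue_jar','tape_roll','screwdriver'):
    print(c,t,[(round(float(d['p']),2),np.round(d['location']).tolist(),int(d['region'].sum())) for d in trace(c,t)])
print(state())
E
```

```text
scene {'camera_matrix': array([[392.94851141,   0.        , 320.22069395],
       [  0.        , 392.94851141, 198.36756602],
       [  0.        ,   0.        ,   1.        ]]), 'origin': array([1.08381919, 0.25040805, 0.95991284]), 'attitude': array([-0.1699275 ,  0.5206172 ,  0.79294809, -0.26705   ])}
side {'camera_matrix': array([[413.13644325,   0.        , 318.03640436],
       [  0.        , 413.13644325, 196.06491647],
       [  0.        ,   0.        ,   1.        ]]), 'origin': array([0.16479061, 0.70624781, 0.76229616]), 'attitude': array([ 0.10387084, -0.20767867,  0.87590333, -0.42293472])}
wrist {'camera_matrix': array([[309.70691629,   0.        , 313.86043356],
       [  0.        , 309.70691629, 202.27271012],
       [  0.        ,   0.        ,   1.        ]]), 'mount': array([[-1.51493255e-03, -9.49879438e-01, -3.12612792e-01,
         8.02706997e-02],
       [ 9.99998826e-01, -1.51127289e-03, -2.54000244e-04,
        -2.69845328e-04],
       [-2.31173629e-04, -3.12612809e-01,  9.49880612e-01,
        -1.67660351e-01],
       [ 0.00000000e+00,  0.00000000e+00,  0
[... 1442 characters left out ...]
685e+00,  5.26804910e-02,  1.61293337e+00, -7.87047483e-06,
        1.47603497e+00, -1.18974015e-01]), 'joint_vel': array([ 2.43386281e-04, -7.01186976e-05,  1.27857888e-03, -5.29309787e-04,
        2.24528618e-03, -2.23890327e-04]), 'joint_efforts': array([-9.28453373e-04, -3.93684483e+01, -3.70463777e+01, -2.41868111e-04,
        5.33593429e-04,  5.19707584e-06]), 'tool_pos': array([ 0.21359409, -0.58732197,  0.20619572]), 'tool_rot': array([-2.78321974e-05,  9.84833061e-01,  1.73504586e-01, -5.46743240e-06]), 'contact_force': array([-0.42407467,  0.534171  ,  0.19190917]), 'ft_torque': array([-0.02555018,  0.03414471, -0.0068014 ]), 'grasp_force': 0.0, 'gripper_width': 0.9985088101792454}
```

View images.

View pics/a.png

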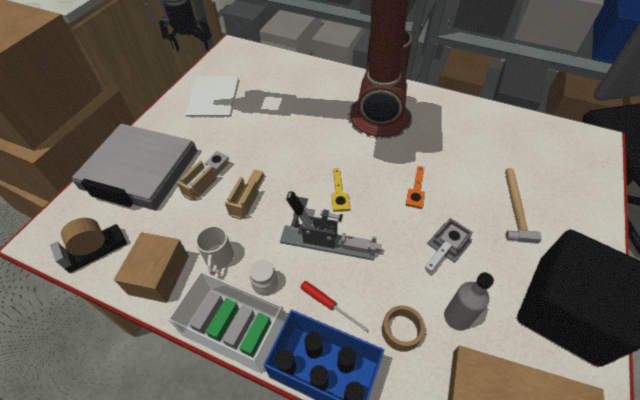

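View pics/b.png

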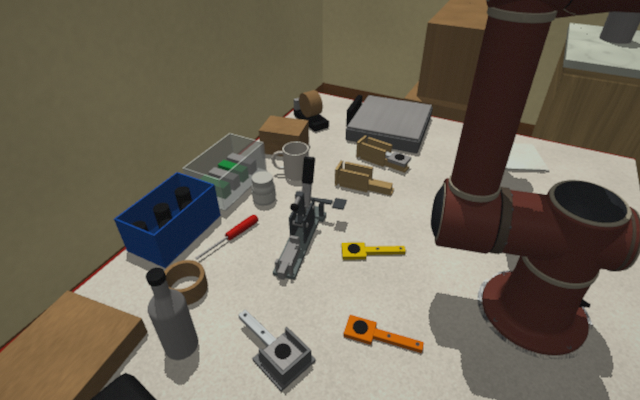

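```bash
python3 - <<'E'
import cv2,numpy as np
a=cv2.imread('pics/a.png');b=cv2.imread('pics/b.png')
def c(i,x,y,w=100,h=75):return cv2.resize(i[y:y+h,x:x+w],(400,300),interpolation=cv2.INTER_CUBIC)
cv2.imwrite('pics/c.png',np.vstack([np.hstack([c(a,400,205),c(a,280,188,112,84)]),np.hstack([c(b,230,305),c(a,175,145)])]))
E
```

```text
(no output)
```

View pics/c.png

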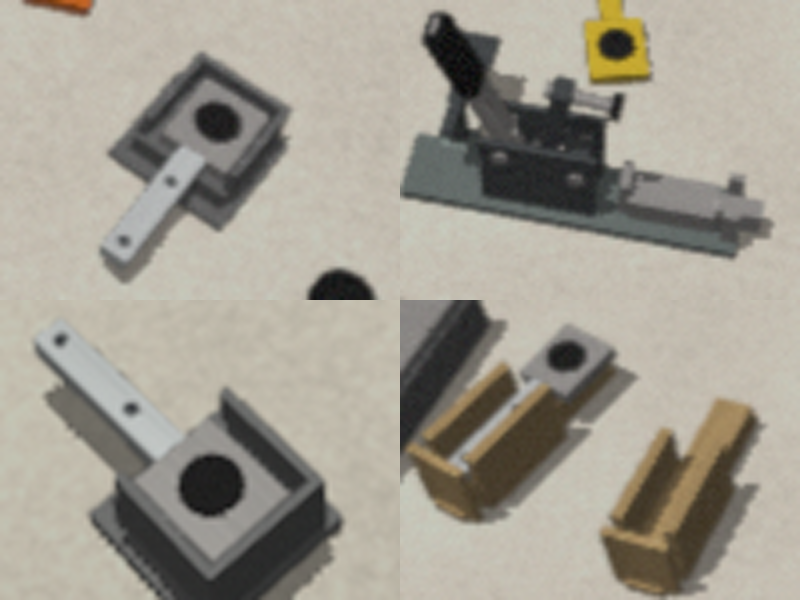

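```bash
cat >> h.py <<'E'
def rot(q): return R.from_quat(np.r_[q[1:],q[0]]).as_matrix()
def hit(cam,px,z,st=None):
    ci=camera_info(cam);K=ci['camera_matrix'];u=(np.array(px,float)-K[:2,2])/K[0,0]
    if cam=='wrist':
        r=np.hypot(*u);d=np.r_[u/r*np.sin(r),np.cos(r)]
        M=np.eye(4);M[:3,:3]=rot(st['tool_rot']);M[:3,3]=st['tool_pos'];M=M@ci['mount'];A=M[:3,:3];o=M[:3,3]
    else: d=np.r_[u,1];A=rot(ci['attitude']);o=ci['origin']
    d=A@d;return o+d*(z-o[2])/d[2]
def proj(cam,P,st=None):
    ci=camera_info(cam);K=ci['camera_matrix'];P=np.atleast_2d(P)
    if cam=='wrist':
        M=np.eye(4);M[:3,:3]=rot(st['tool_rot']);M[:3,3]=st['tool_pos'];M=M@ci['mount'];A=M[:3,:3];o=M[:3,3]
    else: A=rot(ci['attitude']);o=ci['origin']
    c=(P-o)@A
    if cam=='wrist':
        t=np.arctan2(np.hypot(c[:,0],c[:,1]),c[:,2]);n=np.hypot(c[:,0],c[:,1]);return K[:2,2]+K[0,0]*c[:,:2]/n[:,None]*t[:,None]
    return K[:2,2]+K[0,0]*c[:,:2]/c[:,2:]
E
python3 - <<'E'
from h import *
tl=lambda x,y:(400+x/4,205+y/4)
bl=lambda x,y:(230+x/4,305+(y-300)/4)
tr=lambda x,y:(280+(x-400)/3.571,188+y/3.571)
br=lambda x,y:(175+(x-400)/4,145+(y-300)/4)
for n,c,p,z in [('pad','scene',tl(218,122),.043),('tend','scene',tl(116,252),.039),('pad','side',bl(211,485),.043),('tend','side',bl(50,330),.039),
 ('base -50,28','scene',tr(735,252),.012),('base left near','scene',tr(402,194),.012),('bed end','scene',tr(768,213),.035),('handle end','scene',tr(437,20),.198),
 ('stoptop','scene',tr(630,168),.05),
 ('cr floor end L','scene',br(720,402),.025),('cr end R','scene',br(755,410),.025),('cr endwall top near L','scene',br(605,525),.06),('cr endwall R','scene',br(675,545),.06)]:
  print(n,c,np.round(hit(c,p,z)[:2],4))
E
```

```text
pad scene [0.4277 0.3532]
tend scene [0.5484 0.3143]
pad side [0.4244 0.3521]
tend side [0.546  0.3117]
base -50,28 scene [0.5641 0.1726]
base left near scene [ 0.6186 -0.0822]
bed end scene [0.5356 0.1865]
handle end scene [ 0.5775 -0.0576]
stoptop scene [0.5486 0.0796]
cr floor end L scene [ 0.424  -0.2705]
cr end R scene [ 0.4205 -0.2412]
cr endwall top near L scene [ 0.5828 -0.2696]
cr endwall R scene [ 0.5784 -0.2147]
```

Candidates: silver foot in the grey stand at scene (449,240); yellow one (340,190) and orange one (416,190) are decoys; the finished foot (205,175) sits in the full cradle. The crop confirms that the silver one in the stand is meant and the cradle at (245,195) is empty. I'll look closer on the way.

>>> play_rows([
  [0.032, 0.042, 0.0155],
  [0.032, 0.042, 0.0155],
  [0.032, 0.042, 0.0155],
  [0.032, 0.042, 0.0155],
  [0.032, 0.042, 0.0155],
  [0.032, 0.042, 0.0155],
  [0.032, 0.042, 0.0155],
  [0.032, 0.042, 0.0155],
], turn=[-2.5, -2.5, -2.5, -2.5, -2.5, -2.5, -2.5, -2.5])

```text
time: 2.2
tool_pos: [0.4704, -0.2498, 0.331]
tool_rot: [0.0, 1.0, -0.001, 0.0]
contact_force: [1.1, -1.0, -0.7]
gripper_width: 0.996
grasp_force: 0.0
```

```bash
python3 - <<'E'
from h import *
import pickle
st=state();w=grab_frame('wrist');save('w1.png',w);pickle.dump(st,open('w1.pkl','wb'))
print(st['time'],st['tool_pos'],st['tool_rot'],abs(st['joint_vel']).max())
E
```

```text
2.2 [ 0.4704095  -0.24982388  0.33095015] [ 2.43497740e-04  9.99999537e-01 -8.86545938e-04  2.83951293e-04] 1.1423079328714223
```

>>> play_rows([
  [0.006, 0.047, 0.002],
  [0.006, 0.047, 0.002],
  [0.006, 0.047, 0.002],
  [0.006, 0.047, 0.002],
  [0.006, 0.047, 0.002],
  [0.006, 0.047, 0.002],
  [0.006, 0.047, 0.002],
  [0, 0, 0],
], turn=[0, 0, 0, 0, 0, 0, 0, 0])

```text
time: 3.25
tool_pos: [0.5116, 0.0799, 0.3443]
tool_rot: [-0.0, 1.0, 0.002, 0.0]
contact_force: [-0.9, 0.5, -0.3]
gripper_width: 1.001
grasp_force: 0.0
```

```bash
python3 - <<'E'
from h import *
import pickle
st=state();w=grab_frame('wrist');save('w2.png',w);pickle.dump(st,open('w2.pkl','wb'))
print(st['time'],st['tool_pos'],st['tool_rot'],abs(st['joint_vel']).max())
E
```

```text
3.25 [0.51156745 0.07994016 0.34430328] [-1.73786440e-04  9.99997465e-01  2.24354348e-03  7.41842917e-05] 0.053959544415774774
```

>>> play_rows([
  [0, 0.035, 0],
  [0, 0.035, 0],
  [0, 0.035, 0],
  [0, 0.035, 0],
  [0, 0.035, 0],
  [0, 0.035, 0],
  [0, 0.035, 0],
  [0, 0, 0],
], turn=[-2.5, -2.5, -2.5, -2.5, -2.5, -2.5, -3, 0])

```text
time: 4.3
tool_pos: [0.5118, 0.3228, 0.3436]
tool_rot: [0.0, 0.988, -0.156, -0.0]
contact_force: [0.4, -0.8, 0.8]
gripper_width: 1.001
grasp_force: 0.0
```

```bash
python3 - <<'E'
from h import *
import pickle
st=state();w=grab_frame('wrist');save('w3.png',w);pickle.dump(st,open('w3.pkl','wb'))
print(st['time'],st['tool_pos'],st['tool_rot'],abs(st['joint_vel']).max())
ims=[cv2.imread(f'pics/w{i}.png') for i in (1,2,3)]
E
```

```text
4.3 [0.51184841 0.32279521 0.3435583 ] [ 4.06618481e-04  9.87756394e-01 -1.56003223e-01 -3.68998472e-04] 0.032519643180659655
```

View pics/w1.png

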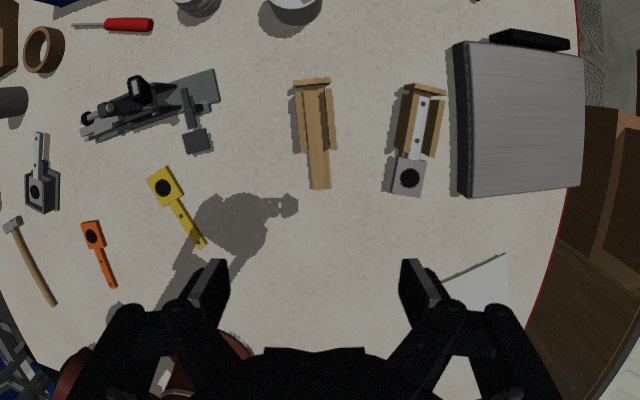

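View pics/w2.png

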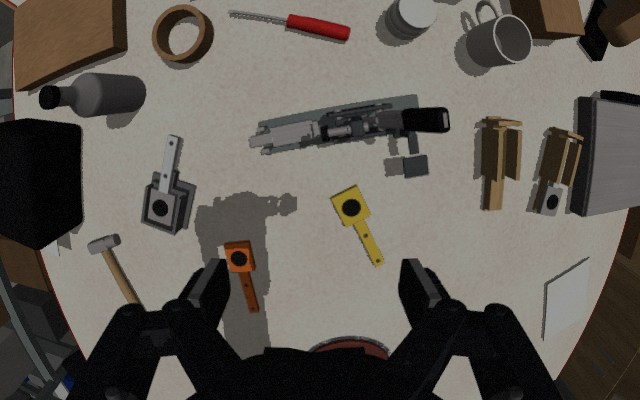

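View pics/w3.png

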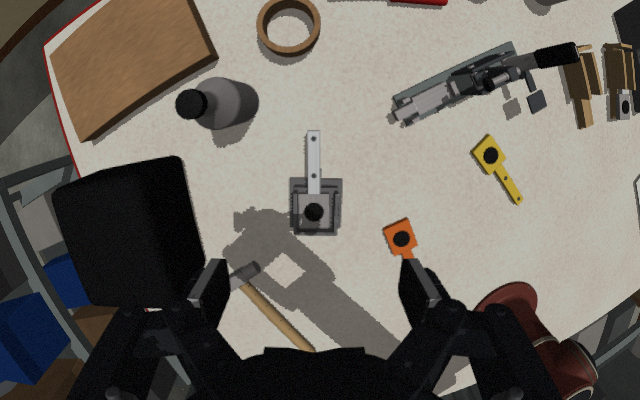

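Wrist views: foot in the stand at w3 (314,212) with tongue end (313,130); clamp in w2 with strip tip (251,141), paddle (416,166), handle end (447,120); empty cradle in w1 from (320,188) to (312,80).

```bash
python3 - <<'E'
from h import *
import pickle
S={i:pickle.load(open(f'w{i}.pkl','rb')) for i in (1,2,3)}
for n,i,p,z in [('pad',3,(314,212),.043),('tend',3,(313.5,131),.039),('tip -65',2,(250,141),.035),('tip -65',3,(396,117),.035),('paddle',2,(416,166),.066),('paddle',3,(537,101),.066),('hend',2,(447,120),.195),('hend',3,(574,54),.195),
('base far',2,(417,96),.012),('base corner far',2,(257,122),.012),('base -50,-28',2,(262,153),.012),('crF',1,(320,188),.025),('crW',1,(312,81),.06),('crF',2,(492,209),.025),('crW',2,(498,119),.06),('flask',3,(222,105),.11)]:
  print(n,i,np.round(hit('wrist',p,z,S[i])[:2],4))
w=cv2.imread('pics/w2.png');w1=cv2.imread('pics/w1.png')
c=cv2.resize(w[85:185,240:460],(800,364),interpolation=cv2.INTER_CUBIC)
d=cv2.resize(w1[70:200,280:345],(118,236),interpolation=cv2.INTER_CUBIC)
m=np.zeros((600,800,3),np.uint8);m[:364]=c;m[364:600,:118]=d
m[364:600,200:600]=cv2.resize(cv2.imread('pics/w3.png')[60:139,385:519],(400,236),interpolation=cv2.INTER_CUBIC)
cv2.imwrite('pics/m.png',m)
E
```

```text
pad 3 [0.4256 0.3505]
tend 3 [0.5485 0.3113]
tip -65 2 [0.5353 0.18  ]
tip -65 3 [0.532  0.1818]
paddle 2 [ 0.5035 -0.0751]
paddle 3 [ 0.5034 -0.0742]
hend 2 [ 0.5811 -0.0629]
hend 3 [ 0.5775 -0.0556]
base far 2 [ 0.6114 -0.0888]
base corner far 2 [0.5636 0.1723]
base -50,-28 2 [0.5123 0.1654]
crF 1 [ 0.4187 -0.2594]
crW 1 [ 0.5831 -0.2476]
crF 2 [ 0.4192 -0.2552]
crW 2 [ 0.5869 -0.2198]
flask 3 [0.6273 0.4118]
```

View pics/m.png

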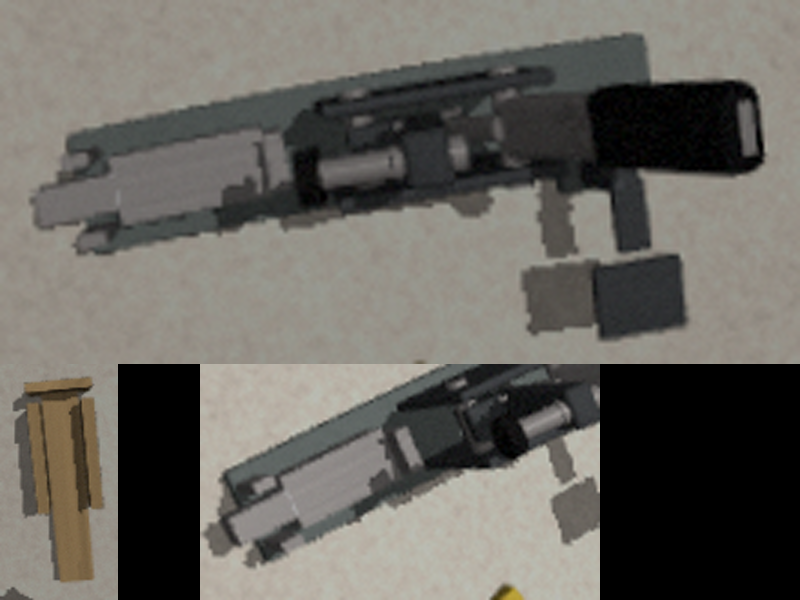

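>>> play_rows([
  [-0.005, 0.0025, -0.045],
  [0, 0, -0.045],
  [0, 0, -0.045],
  [0, 0, -0.045],
  [0, 0, -0.045],
  [0, 0, -0.045],
  [0, 0, -0.04],
  [0, 0, -0.01],
], turn=[0, 0, 0, 0, 0, 0, 0, 0], hand=0.06)

```text
time: 5.35
tool_pos: [0.5049, 0.3223, 0.021]
tool_rot: [0.002, 0.988, -0.157, -0.002]
contact_force: [0.5, -0.3, -0.5]
gripper_width: 0.703
grasp_force: 0.0
```

>>> play_rows([
  [0, 0, -0.009],
  [0, 0, 0],
], turn=[0, 0])

```text
time: 5.6
tool_pos: [0.5076, 0.3251, 0.0164]
tool_rot: [-0.0, 0.988, -0.157, 0.001]
contact_force: [-0.8, -1.4, 0.5]
gripper_width: 0.7
grasp_force: 0.0
```

>>> play_rows([
  [0, 0, 0],
  [0, 0, 0],
  [0, 0, 0],
  [0, 0, 0],
], turn=[0, 0, 0, 0], hand=0.0)

```text
time: 6.1
tool_pos: [0.5067, 0.3252, 0.0154]
tool_rot: [-0.0, 0.988, -0.157, 0.0]
contact_force: [0.4, 0.2, -1.4]
gripper_width: 0.002
grasp_force: 0.0
```

```bash
python3 - <<'E'
from h import *
print(state())
a=grab_frame('scene');b=grab_frame('side');w=grab_frame('wrist')
c=lambda i,x,y,w=130,h=98:cv2.resize(i[y:y+h,x:x+w],(400,300),interpolation=cv2.INTER_CUBIC)
save('g.png',np.vstack([np.hstack([c(a,380,190),c(b,200,270)]),np.hstack([c(w,0,0,640,400),c(w,220,100,200,150)])]))
E
```

```text
{'time': 6.1, 'joint_pos': array([ 4.47111769e-01,  1.88794657e-01,  1.80345348e+00, -4.66012603e-05,
        1.14904919e+00,  2.33223257e+00]), 'joint_vel': array([ 0.00071771,  0.00476198,  0.00250075, -0.00014881, -0.00177664,
        0.00131028]), 'joint_efforts': array([-2.84663773e-03, -4.04087484e+01, -3.21285939e+01, -2.52548380e-04,
       -2.94582969e-03, -1.93040973e-04]), 'tool_pos': array([0.50668657, 0.3252298 , 0.01539618]), 'tool_rot': array([-6.64010204e-05,  9.87676897e-01, -1.56506631e-01,  1.33592766e-04]), 'contact_force': array([ 0.35149944,  0.16855046, -1.35939725]), 'ft_torque': array([ 0.00265242,  0.01091127, -0.00861211]), 'grasp_force': 0.0, 'gripper_width': 0.002065161659538699}
```

View pics/g.png

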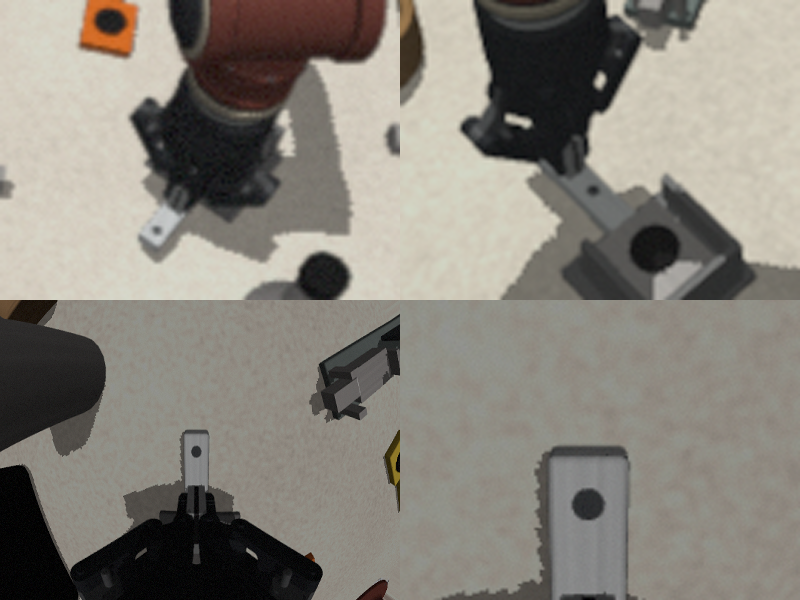

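```bash
python3 - <<'E'
from h import *
st=state()
f=np.array([.4258,.3517]);u=np.array([np.cos(np.radians(-18)),np.sin(np.radians(-18))]);v=np.array([-u[1],u[0]])
for n,d,e,z in [('endtopL',.13,.01,.039),('endtopR',.13,-.01,.039),('endbotL',.13,.01,.025),('atfing',.085,0,.039),('at -75',.075,0,.039),('at -75 L',.085,.01,.039)]:
  print(n,proj('wrist',[*(f+d*u+e*v),z],st)[0].round(1))
t=trace('wrist','bracket');
for d in t:
  r=np.argwhere(d['region']);print(d['p'],d['location'],r.min(0),r.max(0))
b0=cv2.imread('pics/b.png')[:,:,::-1].astype(int);b1=grab_frame('side').astype(int)
x=np.abs(b0-b1).sum(2)
print('side pad/tongue diff', [x[y-2:y+3,c-2:c+3].mean().round() for c,y in((283,351),(284,366),(262,332),(259,330),(244,313))])
w=grab_frame('wrist')
print(w[200:330:6,300:332:4].mean(2).astype(int))
E
```

```text
endtopL [293. 178.]
endtopR [334.8 177.9]
endbotL [294.7 171.7]
atfing [314.  261.2]
at -75 [314.  277.2]
at -75 L [295.1 261.2]
0.93 [316.3, 212.1] [173 293] [351 333]
0.6 [630.0, 216.1] [173 615] [281 639]
side pad/tongue diff [np.float64(22.0), np.float64(40.0), np.float64(178.0), np.float64(226.0), np.float64(363.0)]
[[136 139  46  42  43  45 138 132]
 [135 140  55  45  44  70 136 134]
 [135 141 132 133 137 128 134 133]
 [133 138 132 133 137 128 136 134]
 [135 138 134 133 136 130 136 132]
 [134 137 133 135 136 127 133 133]
 [135 138 134 132 136 128 133 133]
 [132 136 137 134 136 129 136 133]
 [ 91  62  51  38  40  52  59 132]
 [ 65  47  49  12  12  46  49 110]
 [ 39  47  48   0  10  48  49  37]
 [ 51  48  49   5   0  48  49  44]
 [ 47  47  52   6   7  51  47  48]
 [ 50  49  47   0  10  47  49  49]
 [ 33  69  69  19  13  60  44  36]
 [  4   9  32  11  11  26  10  11]
 [  1   7  13  16   8   5   6   3]
 [ 13  10   1  15   3   3   1   5]
 [  7   3   6  10  10   5   8   0]
 [ 13  10   4  16   6  12   7   3]
 [  0   6  15  12  16   3   1   7]
 [  0  10   3  74  73   6  11   9]]
```

The fingers shut without contact, and all three views put the visible fingertips on top of the tongue, so they sit about 25 mm higher than the reported TCP implies. I'll open, go a little lower and close again.

>>> play_rows([
  [0, 0, 0],
  [0, 0, 0],
  [0, 0, 0],
  [0, 0, -0.004],
  [0, 0, -0.004],
  [0, 0, -0.003],
  [0, 0, 0],
], turn=[0, 0, 0, 0, 0, 0, 0], hand=0.06)

```text
time: 7.28
tool_pos: [0.5063, 0.325, 0.0036]
tool_rot: [0.0, 0.988, -0.157, -0.0]
contact_force: [0.2, -0.5, -0.4]
gripper_width: 0.702
grasp_force: 0.0
```

>>> play_rows([
  [0, 0, 0],
  [0, 0, 0],
  [0, 0, 0],
  [0, 0, 0],
], turn=[0, 0, 0, 0], hand=0.0)

```text
time: 7.78
tool_pos: [0.5067, 0.3252, 0.0047]
tool_rot: [-0.0, 0.988, -0.157, 0.0]
contact_force: [-1.6, -0.6, 3.2]
gripper_width: 0.211
grasp_force: 61.3
```

>>> play_rows([
  [0, 0, 0],
  [0, 0, 0],
  [0, 0, -0.004],
  [0, 0, -0.004],
  [0, 0, -0.002],
  [0, 0, 0],
], turn=[0, 0, 0, 0, 0, 0], hand=0.05)

```text
time: 8.52
tool_pos: [0.5064, 0.325, -0.0062]
tool_rot: [0.0, 0.988, -0.157, -0.0]
contact_force: [0.2, 0.2, 0.1]
gripper_width: 0.585
grasp_force: 0.0
```

>>> play_rows([
  [0, 0, 0],
  [0, 0, 0],
  [0, 0, 0],
  [0, 0, 0],
], turn=[0, 0, 0, 0], hand=0.0)

```text
time: 9.02
tool_pos: [0.5068, 0.3252, -0.0054]
tool_rot: [-0.0, 0.988, -0.157, 0.0]
contact_force: [-1.3, -0.7, 2.4]
gripper_width: 0.217
grasp_force: 60.3
```

```bash
python3 - <<'E'
from h import *
st=state();print(st['time'],st['tool_pos'],st['gripper_width'],st['grasp_force'])
w=grab_frame('wrist');save('k1.png',w)
for d in trace('wrist','bracket'):
  r=np.argwhere(d['region']);print(d['p'],d['location'],r.min(0),r.max(0))
E
```

```text
9.025 [ 0.50677183  0.32521072 -0.00539493] 0.21731697053059304 60.29961705207825
0.66 [317.0, 260.9] [182 290] [352 337]
0.64 [637.1, 223.0] [202 631] [252 639]
```

>>> play_rows([
  [0, 0, 0.01],
  [0, 0, 0.03],
  [0, 0, 0.04],
  [0, 0, 0.03],
  [0.002, -0.01, 0.01],
  [0.002, -0.01, 0],
  [0.002, -0.01, 0],
  [0.002, -0.01, 0],
], turn=[0, 0, 0, 5, 10, 10, 10, 10])

```text
time: 10.12
tool_pos: [0.5143, 0.2848, 0.1138]
tool_rot: [-0.0, 0.972, 0.236, -0.0]
contact_force: [0.4, 0.1, -4.0]
gripper_width: 0.221
grasp_force: 59.6
```

>>> play_rows([
  [0.002, -0.012, 0],
  [0.002, -0.012, 0],
  [0.002, -0.012, 0],
  [0.002, -0.012, 0],
  [0.002, -0.012, 0],
  [0.002, -0.012, 0],
  [0.002, -0.012, 0],
  [0, 0, 0],
], turn=[10, 10, 10, 10, 10, 10, 10, 4.5])

```text
time: 11.12
tool_pos: [0.5282, 0.2005, 0.1137]
tool_rot: [-0.0, 0.632, 0.775, -0.0]
contact_force: [0.0, 0.0, -2.7]
gripper_width: 0.221
grasp_force: 59.6
```

>>> play_rows([
  [0, 0, 0],
  [0, 0, 0],
], turn=[0, 0])

```text
time: 11.38
tool_pos: [0.5283, 0.2013, 0.1139]
tool_rot: [-0.0, 0.633, 0.774, -0.0]
contact_force: [-0.7, -0.4, -3.0]
gripper_width: 0.215
grasp_force: 59.6
```

```bash
python3 - <<'E'
from h import *
st=state();print(st['time'],st['tool_pos'],st['tool_rot'],st['gripper_width'],st['grasp_force'],np.degrees(2*np.arctan2(st['tool_rot'][2],st['tool_rot'][1])))
a=grab_frame('scene');b=grab_frame('side');save('pa.png',a);save('pb.png',b)
c=lambda i,x,y,w=120,h=90:cv2.resize(i[y:y+h,x:x+w],(400,300),interpolation=cv2.INTER_CUBIC)
w=grab_frame('wrist')
save('p.png',np.vstack([np.hstack([c(a,290,180),c(b,240,170)]),np.hstack([c(w,0,0,640,400),c(w,240,120,160,120)])]))
# predict pad-centre pixels assuming rigid hold
y=np.arctan2(st['tool_rot'][2],st['tool_rot'][1])*2;u=np.array([np.cos(y),np.sin(y)])
o=st['tool_pos'][:2]-.085*u;z0=st['tool_pos'][2]+.0304
print(o,z0,proj('scene',[*o,z0+.018]),proj('side',[*o,z0+.018]))
for cam in('scene','side'):
  for d in trace(cam,'bracket'): print(cam,d['p'].round(2) if hasattr(d['p'],'round') else d['p'],d['location'])
E
```

```text
11.375 [0.5282852  0.20127759 0.11394476] [-2.64334301e-04  6.33216126e-01  7.73974971e-01 -1.10835737e-04] 0.21463876222283776 59.60857808589935 101.4243900323035
[0.54512154 0.1179617 ] 0.14434476086157874 [[361.34519469 215.16146386]] [[286.64108375 213.30881808]]
scene 0.82 [365.6, 219.2]
scene 0.7 [337.8, 199.3]
scene 0.51 [421.1, 201.9]
side 0.87 [373.7, 338.5]
side 0.66 [269.8, 245.4]
side 0.62 [364.3, 253.9]
side 0.33 [335.1, 201.8]
```

View pics/p.png

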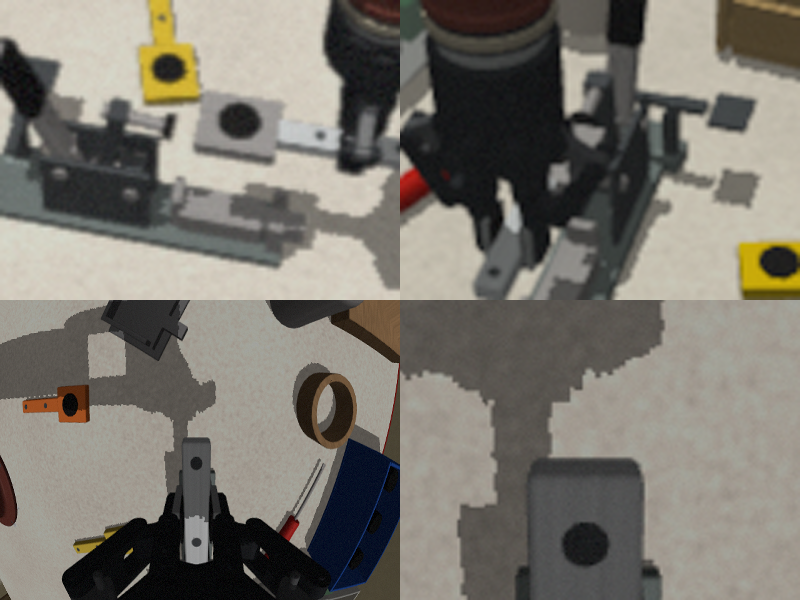

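>>> play_rows([
  [0.0015, -0.001, -0.025],
  [0, 0, -0.025],
  [0, 0, -0.025],
  [0, 0, -0.015],
  [0, 0, -0.008],
  [0, 0, -0.004],
  [0, 0, -0.002],
  [0, 0, 0],
], turn=[0, 0, 0, 0, 0, 0, 0, 0])

```text
time: 12.62
tool_pos: [0.5306, 0.2003, 0.0108]
tool_rot: [0.0, 0.633, 0.774, 0.0]
contact_force: [-0.3, -0.1, -2.3]
gripper_width: 0.222
grasp_force: 59.6
```

>>> play_rows([
  [0, 0, -0.002],
  [0, 0, -0.001],
  [0, 0, 0],
], turn=[0, 0, 0])

```text
time: 13.0
tool_pos: [0.53, 0.2001, 0.0072]
tool_rot: [-0.0, 0.633, 0.774, -0.0]
contact_force: [-0.0, -0.1, -2.8]
gripper_width: 0.216
grasp_force: 59.6
```

>>> play_rows([
  [0, 0, -0.0015],
  [0, 0, -0.0015],
  [0, 0, 0],
  [0, 0, 0],
], turn=[0, 0, 0, 0])

```text
time: 13.5
tool_pos: [0.5303, 0.2003, 0.0046]
tool_rot: [0.0, 0.633, 0.774, 0.0]
contact_force: [-1.3, 0.6, 0.8]
gripper_width: 0.221
grasp_force: 60.1
```

>>> play_rows([
  [0, 0, 0],
  [0, 0, 0],
  [0, 0, 0.005],
  [0, 0, 0.035],
  [0, 0, 0.05],
  [0, 0, 0.05],
  [0, 0, 0.052],
  [0, 0, 0],
], turn=[0, 0, 0, 0, 0, 0, 0, 0], hand=0.06)

```text
time: 14.5
tool_pos: [0.5335, 0.201, 0.2032]
tool_rot: [0.004, 0.633, 0.774, 0.005]
contact_force: [0.9, -0.2, 0.1]
gripper_width: 0.703
grasp_force: 0.0
```

>>> play_rows([
  [0.0085, -0.043, 0],
  [0.0085, -0.043, 0],
  [0.0085, -0.043, 0],
  [0.0085, -0.043, 0],
  [0.0085, -0.043, 0],
  [0, 0, 0],
  [0, 0, 0],
], turn=[0, 0, 0, 0, 0, 0, 0], hand=0.0)

```text
time: 15.38
tool_pos: [0.572, -0.0145, 0.1953]
tool_rot: [-0.001, 0.633, 0.774, -0.0]
contact_force: [-0.1, 0.1, 0.2]
gripper_width: -0.001
grasp_force: 0.0
```

```bash
cat >> h.py <<'E'
CO=np.array([.5465,.117]);CX=np.array([.1994,-.9799]);CY=np.array([.9799,.1994])
def cw(x,y,z): return [*(CO+CX*x+CY*y),z]
E
python3 - <<'E'
from h import *
st=state();print(st['time'],st['tool_pos']);d=st['tool_pos'][:2]-CO;print('clamp xy',d@CX,d@CY)
a=grab_frame('scene');b=grab_frame('side');save('qa.png',a);save('qb.png',b)
print('pred pad',proj('scene',cw(0,0,.053)),proj('side',cw(0,0,.053)))
for cam,im in(('scene',a),('side',b)):
  c=proj(cam,cw(0,0,.053))[0].astype(int);x0,y0=c-14
  g=im[y0:y0+28,x0:x0+28].max(2);m=np.argwhere(g<45);print(cam,len(m),m.mean(0)[::-1]+[x0,y0] if len(m) else '')
  for d in trace(cam,'bracket')[:4]: print(d['p'],d['location'])
E
```

```text
15.375 [ 0.57204659 -0.01453597  0.19526213]
clamp xy 0.13398609089814062 -0.001195166657439769
pred pad [[357.76343378 238.55678498]] [[288.78998095 247.57346612]]
scene 59 [357.77966102 239.33898305]
0.96 [340.7, 198.1]
0.83 [366.6, 241.9]
0.79 [415.1, 194.1]
0.34 [296.3, 213.4]
side 99 [288.97979798 246.65656566]
0.8 [372.5, 338.5]
0.76 [280.0, 257.3]
0.58 [365.8, 253.5]
0.37 [304.9, 209.9]
```

>>> play_rows([
  [0, 0, -0.02],
  [0, 0, -0.02],
  [0.003, -0.0175, 0],
  [0.002, -0.01, -0.004],
  [0.002, -0.01, -0.0044],
  [0.002, -0.009, -0.006],
  [0.002, -0.009, -0.006],
  [0, 0, 0],
], turn=[0, 0, 0, 0, 0, 0, 0, 0])

```text
time: 16.58
tool_pos: [0.5836, -0.0712, 0.1354]
tool_rot: [-0.0, 0.633, 0.774, -0.0]
contact_force: [-2.1, 0.2, 1.3]
gripper_width: 0.001
grasp_force: 0.8
```

```bash
cat >hs.py <<'E'
from h import *
st=state();d=st['tool_pos'][:2]-CO;print(st['time'],'clamp',d@CX,d@CY,st['tool_pos'][2],st['contact_force'])
r=[]
im=grab_frame('scene');im2=grab_frame('side')
for th in np.arange(1.2,-.05,-.1):
  r.append((round(th,1),proj('scene',cw(.132+.13*np.cos(th),0,.077+.13*np.sin(th)))[0].round().tolist(),proj('side',cw(.132+.13*np.cos(th),0,.077+.13*np.sin(th)))[0].round().tolist()))
print(r)
for c in('scene','side'):
  for d in trace(c,'clamp_handle')[:2]:
    p=np.argwhere(d['region'])[:,::-1];print(c,d['p'],d['location'],p.min(0),p.max(0))
E
python3 hs.py
```

```text
16.575 clamp 0.19177721310602544 -0.001156581005727433 0.1353967843129683 [-2.05738626  0.15060276  1.31680218]
[(np.float64(1.2), [289.0, 195.0], [309.0, 157.0]), (np.float64(1.1), [285.0, 195.0], [310.0, 156.0]), (np.float64(1.0), [280.0, 196.0], [311.0, 156.0]), (np.float64(0.9), [277.0, 197.0], [312.0, 156.0]), (np.float64(0.8), [273.0, 199.0], [314.0, 157.0]), (np.float64(0.7), [270.0, 200.0], [315.0, 158.0]), (np.float64(0.6), [268.0, 202.0], [315.0, 160.0]), (np.float64(0.5), [266.0, 204.0], [316.0, 162.0]), (np.float64(0.4), [264.0, 207.0], [317.0, 165.0]), (np.float64(0.3), [263.0, 209.0], [317.0, 167.0]), (np.float64(0.2), [263.0, 212.0], [317.0, 170.0]), (np.float64(0.1), [262.0, 214.0], [318.0, 174.0]), (np.float64(-0.0), [263.0, 217.0], [318.0, 177.0])]
scene 0.63 [294.1, 211.2] [273 202] [316 228]
side 0.86 [312.3, 186.9] [302 158] [320 211]
side 0.38 [305.6, 213.1] [275 160] [346 278]
```

>>> play_rows([
  [0.0015, -0.0076, -0.0078],
  [0.0015, -0.0076, -0.0078],
  [0.0012, -0.006, -0.0092],
  [0.0012, -0.006, -0.0092],
  [0.001, -0.004, -0.0102],
  [0.001, -0.004, -0.0102],
  [0, 0, 0],
], turn=[0, 0, 0, 0, 0, 0, 0])

```text
time: 17.65
tool_pos: [0.5896, -0.1054, 0.0793]
tool_rot: [-0.002, 0.633, 0.774, -0.001]
contact_force: [0.2, -0.5, 1.6]
gripper_width: -0.003
grasp_force: 0.5
```

```bash
python3 hs.py
```

```text
17.65 clamp 0.226556144987191 -0.0021387679441840926 0.0793302996709762 [ 0.18850863 -0.54766469  1.58651615]
[(np.float64(1.2), [289.0, 195.0], [309.0, 157.0]), (np.float64(1.1), [285.0, 195.0], [310.0, 156.0]), (np.float64(1.0), [280.0, 196.0], [311.0, 156.0]), (np.float64(0.9), [277.0, 197.0], [312.0, 156.0]), (np.float64(0.8), [273.0, 199.0], [314.0, 157.0]), (np.float64(0.7), [270.0, 200.0], [315.0, 158.0]), (np.float64(0.6), [268.0, 202.0], [315.0, 160.0]), (np.float64(0.5), [266.0, 204.0], [316.0, 162.0]), (np.float64(0.4), [264.0, 207.0], [317.0, 165.0]), (np.float64(0.3), [263.0, 209.0], [317.0, 167.0]), (np.float64(0.2), [263.0, 212.0], [317.0, 170.0]), (np.float64(0.1), [262.0, 214.0], [318.0, 174.0]), (np.float64(-0.0), [263.0, 217.0], [318.0, 177.0])]
scene 0.8 [290.3, 221.1] [263 212] [324 230]
side 0.87 [313.6, 191.0] [302 176] [321 212]
```

>>> play_rows([
  [0, 0, -0.005],
  [0, 0, -0.005],
  [0, 0, -0.004],
  [0, 0, -0.003],
  [0, 0, 0],
], turn=[0, 0, 0, 0, 0])

```text
time: 18.48
tool_pos: [0.5907, -0.1054, 0.0639]
tool_rot: [-0.0, 0.633, 0.774, -0.0]
contact_force: [-0.1, -0.0, 0.7]
gripper_width: -0.0
grasp_force: 0.0
```

```bash
python3 hs.py | grep -v 1.1
```

```text
18.475 clamp 0.22677597722897486 -0.0010592615633639069 0.063858910620538 [-0.14608963 -0.0279424   0.6673719 ]
scene 0.75 [294.2, 222.1] [262 215] [325 229]
scene 0.27 [314.4, 231.0] [263 197] [376 258]
side 0.54 [311.7, 194.2] [300 177] [323 212]
```

>>> play_rows([
  [0, 0, -0.003],
  [0, 0, -0.002],
  [0, 0, 0],
], turn=[0, 0, 0])

```text
time: 19.05
tool_pos: [0.591, -0.1055, 0.0593]
tool_rot: [-0.0, 0.633, 0.774, 0.0]
contact_force: [0.2, 0.5, 0.5]
gripper_width: 0.003
grasp_force: 0.0
```

>>> play_rows([
  [0, 0, 0.03],
  [0, 0, 0.04],
  [-0.015, 0.005, 0],
  [-0.015, 0.005, 0],
  [-0.015, 0.005, 0],
  [-0.015, 0.005, 0],
  [-0.016, 0.005, 0],
  [-0.0157, 0.0044, 0],
], turn=[0, 5, 10, 10, 10, 10, 10, 10])

```text
time: 20.05
tool_pos: [0.4987, -0.0759, 0.1293]
tool_rot: [-0.0, 0.115, 0.993, 0.0]
contact_force: [0.6, -0.7, -0.4]
gripper_width: -0.002
grasp_force: 0.0
```

>>> play_rows([
  [0, 0, 0],
  [0, 0, 0],
  [0, 0, 0],
  [0, 0, 0],
], turn=[10, 10, 5, 0])

```text
time: 20.55
tool_pos: [0.4992, -0.0761, 0.1294]
tool_rot: [-0.0, -0.1, 0.995, -0.0]
contact_force: [-0.2, 0.0, 0.5]
gripper_width: -0.002
grasp_force: 0.0
```

```bash
python3 hs.py | grep -v 1.1;python3 - <<'E'
from h import *
print(proj('scene',cw(.132+.13,0,.077)),proj('side',cw(.132+.13,0,.077)))
print(state()['joint_pos'])
E
```

```text
side 0.71 [314.1, 194.1] [299 176] [323 212]
side 0.71 [283.3, 359.9] [254 328] [315 390]
[[262.86932858 217.01098495]] [[317.77707937 177.43169187]]
[-2.98781527e-01 -1.78852222e-01  1.96463610e+00 -4.60505719e-06
  1.35579718e+00 -2.06918973e+00]
```

>>> play_rows([
  [0, 0, 0],
  [0, 0, -0.03],
  [0, 0, -0.03],
  [0, 0, -0.02],
  [0, 0, -0.005],
  [0, 0, 0],
  [0, 0, 0],
  [0, 0, 0],
], turn=[0, 0, 0, 0, 0, 0, 0, 0])

```text
time: 21.75
tool_pos: [0.5001, -0.0764, 0.0455]
tool_rot: [0.001, -0.1, 0.995, -0.0]
contact_force: [0.4, -0.4, 0.0]
gripper_width: 0.0
grasp_force: 0.0
```

>>> play_rows([
  [0, 0, -0.006],
  [0, 0, -0.006],
  [0, 0, -0.005],
  [0, 0, 0],
], turn=[0, 0, 0, 0])

```text
time: 22.25
tool_pos: [0.5004, -0.0765, 0.028]
tool_rot: [0.001, -0.1, 0.995, -0.0]
contact_force: [-0.5, -0.3, 4.0]
gripper_width: -0.003
grasp_force: 2.0
```

Contact with the paddle at about 4 N; I'll keep pressing.

>>> play_rows([
  [0, 0, -0.006],
  [0, 0, -0.006],
  [0, 0, -0.005],
  [0, 0, 0],
], turn=[0, 0, 0, 0])

```text
time: 22.75
tool_pos: [0.4984, -0.076, 0.0096]
tool_rot: [-0.001, -0.1, 0.995, 0.0]
contact_force: [-1.1, -0.8, 2.7]
gripper_width: -0.003
grasp_force: 1.5
```

```bash
python3 hs.py | grep -v 1.1
```

```text
scene 0.73 [296.5, 209.7] [280 193] [314 227]
scene 0.43 [265.0, 275.3] [249 259] [278 296]
side 0.87 [309.5, 178.6] [302 156] [316 209]
```

>>> play_rows([
  [0, 0, 0.04],
  [0, 0, 0.06],
  [0, 0, 0.06],
  [0, 0, 0.06],
  [0, 0, 0.01],
  [0, 0.015, 0],
  [0.003, 0.02, 0],
  [0.005, 0.025, 0],
], turn=[0, 0, 0, 0, -5, -10, -10, -10], hand=0.0)

```text
time: 23.95
tool_pos: [0.5071, -0.0155, 0.2397]
tool_rot: [-0.0, 0.207, 0.978, 0.0]
contact_force: [0.4, 0.8, -0.3]
gripper_width: 0.001
grasp_force: 0.0
```

>>> play_rows([
  [0.006, 0.025, 0],
  [0.006, 0.025, 0],
  [0.006, 0.025, 0],
  [0.006, 0.025, 0],
  [0.006, 0.025, -0.02],
  [0.006, 0.0227, -0.02],
  [0, 0, 0],
  [0, 0, 0],
], turn=[-10, -10, -10, -10, -10, -5, 0, 0], hand=0.078)

```text
time: 24.95
tool_pos: [0.5433, 0.1312, 0.2006]
tool_rot: [0.0, 0.632, 0.775, -0.0]
contact_force: [0.0, -0.9, 0.4]
gripper_width: 0.915
grasp_force: 0.0
```

```bash
python3 - <<'E'
from h import *
st=state();d=st['tool_pos'][:2]-CO;print(st['time'],st['tool_pos'],'clamp',d@CX,d@CY,st['contact_force'],np.degrees(2*np.arctan2(st['tool_rot'][2],st['tool_rot'][1])))
w=grab_frame('wrist');save('r.png',w)
P=[cw(x,y,.049) for x,y in((-.03,.025),(-.03,-.025),(.03,.025),(.03,-.025))]+[cw(0,0,.053)]+[cw(-.13,0,.049)]
print(proj('wrist',P,st).round())
for d in trace('wrist','bracket'):
  p=np.argwhere(d['region'])[:,::-1];print(d['p'],d['location'],p.min(0),p.max(0))
for cam in('scene','side'):
  im=grab_frame(cam);c=proj(cam,cw(0,0,.053))[0];x0,y0=c.astype(int)-14
  g=im[y0:y0+28,x0:x0+28].max(2);m=np.argwhere(g<45);print(cam,len(m),m.mean(0)[::-1]+[x0,y0] if len(m) else '',c)
for d in trace('side','clamp_handle')[:1]:
    p=np.argwhere(d['region'])[:,::-1];print(d['p'],p.min(0),p.max(0))
E
```

```text
24.95 [0.54327077 0.13122691 0.20056924] clamp -0.014584853576945273 -0.00032747599951042243 [ 0.02618044 -0.91108365  0.39367134] 101.54073596596044
[[338. 166.]
 [291. 166.]
 [337. 219.]
 [292. 219.]
 [314. 195.]
 [314.  70.]]
0.98 [197.3, 244.7] [131 215] [233 264]
0.93 [315.7, 174.3] [292  70] [338 218]
0.67 [145.4, 73.6] [76 53] [175  93]
0.16 [312.6, 285.6] [239 142] [338 352]
scene 61 [357.91803279 239.3442623 ] [357.76343378 238.55678498]
side 96 [288.84375    246.70833333] [288.78998095 247.57346612]
0.74 [304 163] [312 206]
```

>>> play_rows([
  [0, 0, -0.04],
  [0, 0, -0.04],
  [0, 0, -0.04],
  [0, 0, -0.04],
  [0, 0, -0.025],
  [0, 0, -0.01],
  [0, 0, -0.005],
  [0, 0, 0],
], turn=[0, 0, 0, 0, 0, 0, 0, 0])

```text
time: 26.2
tool_pos: [0.5441, 0.1316, 0.0014]
tool_rot: [0.001, 0.633, 0.774, 0.001]
contact_force: [0.6, -1.1, 0.4]
gripper_width: 0.912
grasp_force: 0.0
```

>>> play_rows([
  [0, 0, 0],
  [0, 0, 0],
  [0, 0, 0],
  [0, 0, 0],
], turn=[0, 0, 0, 0], hand=0.0)

```text
time: 26.7
tool_pos: [0.5445, 0.1317, 0.0018]
tool_rot: [0.001, 0.633, 0.774, 0.001]
contact_force: [0.2, -0.7, 5.4]
gripper_width: 0.571
grasp_force: 63.9
```

>>> play_rows([
  [0, 0, 0.01],
  [0, 0, 0.04],
  [0, 0, 0.055],
  [0, 0, 0.055],
  [0, 0, 0.055],
  [0, 0, 0.015],
  [-0.0125, -0.026, 0],
  [-0.0125, -0.026, 0],
], turn=[0, 0, 0, 0, 0, 0, -9.7, -9.7])

```text
time: 27.7
tool_pos: [0.5166, 0.0791, 0.2277]
tool_rot: [-0.001, 0.756, 0.655, -0.002]
contact_force: [0.1, -1.0, -3.2]
gripper_width: 0.571
grasp_force: 63.2
```

>>> play_rows([
  [-0.0125, -0.026, 0],
  [-0.0125, -0.026, 0],
  [-0.0125, -0.026, 0],
  [-0.0125, -0.026, 0],
  [-0.0125, -0.026, 0],
  [-0.0125, -0.026, 0],
  [-0.0125, -0.026, 0],
  [-0.0125, -0.026, 0],
], turn=[-9.7, -9.7, -9.7, -9.7, -9.7, -9.7, -9.7, -9.7])

```text
time: 28.7
tool_pos: [0.4165, -0.1286, 0.2274]
tool_rot: [-0.001, 0.999, 0.036, -0.002]
contact_force: [-0.0, -0.0, -1.7]
gripper_width: 0.574
grasp_force: 63.2
```

>>> play_rows([
  [0, 0, 0],
  [0, 0, 0],
  [0, 0, 0],
], turn=[0, 0, 0])

```text
time: 29.08
tool_pos: [0.4182, -0.1276, 0.2296]
tool_rot: [-0.0, 0.999, 0.04, -0.001]
contact_force: [0.6, 0.6, -2.8]
gripper_width: 0.572
grasp_force: 63.2
```

```bash
python3 - <<'E'
from h import *
import pickle
st=state();print(st['time'],st['tool_pos'],st['gripper_width'],st['grasp_force'],st['contact_force'],np.degrees(2*np.arctan2(st['tool_rot'][2],st['tool_rot'][1])))
w=grab_frame('wrist');save('w4.png',w);pickle.dump(st,open('w4.pkl','wb'))
a=grab_frame('scene');save('w4a.png',a)
c=proj('wrist',[.50,-.25,.04],st)[0].round().astype(int);print(c)
for d in trace('wrist','cradle'):
  p=np.argwhere(d['region'])[:,::-1];print(d['p'],d['location'],p.min(0),p.max(0))
for d in trace('wrist','bracket'):
  p=np.argwhere(d['region'])[:,::-1];print(d['p'],d['location'],p.min(0),p.max(0))
m=np.zeros((600,800,3),np.uint8)
x0,y0=max(c[0]-75,0),max(c[1]-75,0);print('crop origin',x0,y0)
m[:,:600]=cv2.resize(w[y0:y0+150,x0:x0+150],(600,600),interpolation=cv2.INTER_CUBIC)
m[:320,600:]=cv2.resize(cv2.imread('pics/a.png')[165:221,220:255+20-20],(200,320),interpolation=cv2.INTER_CUBIC)[:,:,::-1]
s=cv2.resize(w[100:400,150:480],(200,182));m[400:582,600:]=s
save('n.png',m)
E
```

```text
29.075 [ 0.41824097 -0.12763375  0.22959454] 0.5720725651939891 63.2232391834259 [ 0.6424753   0.63846272 -2.83539818] 4.594998382671013
[423 115]
0.88 [315.4, 235.6] [260  18] [369 351]
0.72 [217.1, 171.0] [181 131] [254 243]
0.63 [102.9, 228.1] [ 82 197] [123 286]
crop origin 348 40
```

View pics/n.png

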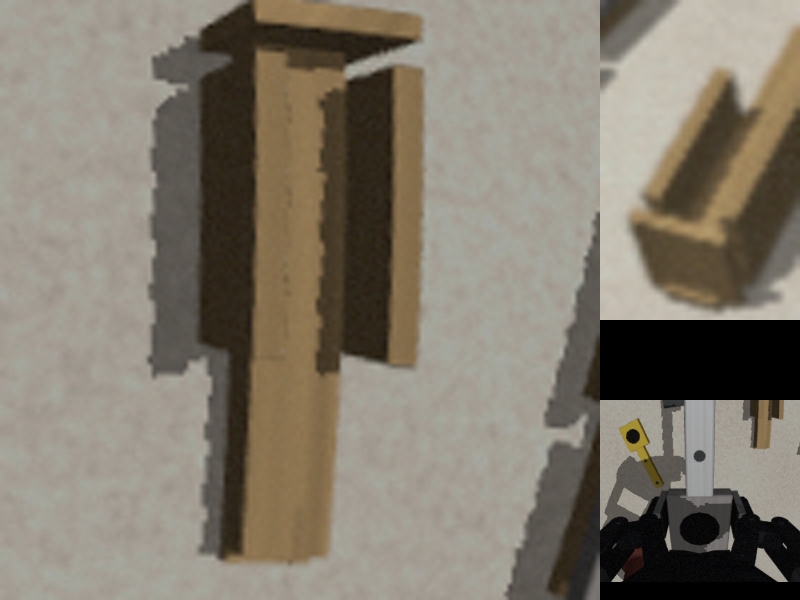

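```bash
python3 - <<'E'
from h import *
import pickle
st=pickle.load(open('w4.pkl','rb'))
H=lambda x,y,z:hit('wrist',(348+x/4,40+y/4),z,st)[:2].round(4)
for n,x,y,z in [('wallR near out',416,366,.06),('R near in',388,362,.06),('R far out',424,68,.06),('R far in',396,68,.06),('L near out',250,355,.06),('L near in',285,358,.06),('L far out',255,52,.06),('floor nearL',243,560,.025),('floor nearR',328,558,.025),('floor far L',250,372,.025),('floor R',340,372,.025)]:
  print(n,H(x,y,z))
y=2*np.arctan2(st['tool_rot'][2],st['tool_rot'][1])
# held foot: tongue end & pad from wrist picture
for p,z in (((0.418,-.1276),.281),):
  u=np.array([np.cos(y),np.sin(y)]);o=st['tool_pos'][:2]-.015*u
  print('pred pad',proj('wrist',[*o,st['tool_pos'][2]+.0332+.018],st),'head corners',proj('wrist',[[*(o+.03*u),st['tool_pos'][2]+.0332+.014]],st),'tend',proj('wrist',[[*(o+.13*u),st['tool_pos'][2]+.0332+.014]],st))
w=cv2.imread('pics/w4.png');g=w[:,300:330].max(2).mean(1).round().astype(int);print(g[0:40].tolist());print(g[240:345].tolist())
E
```

```text
wallR near out [ 0.4859 -0.2822]
R near in [ 0.4858 -0.273 ]
R far out [ 0.5731 -0.2746]
R far in [ 0.5712 -0.2657]
L near out [ 0.482  -0.2304]
L near in [ 0.4825 -0.2409]
L far out [ 0.5675 -0.223 ]
floor nearL [ 0.4152 -0.249 ]
floor nearR [ 0.4187 -0.2783]
floor far L [ 0.475  -0.2424]
floor R [ 0.479  -0.2725]
pred pad [[314.6114224  316.12411576]] head corners [[314.5732479  257.58451326]] tend [[314.28657933  16.74804066]]
[165, 164, 164, 164, 165, 164, 164, 164, 165, 165, 164, 163, 164, 165, 164, 165, 165, 164, 134, 144, 153, 164, 168, 169, 168, 168, 169, 168, 168, 169, 168, 168, 168, 168, 169, 168, 158, 139, 125, 116]
[157, 157, 157, 157, 157, 156, 157, 157, 156, 156, 156, 156, 156, 156, 156, 156, 156, 153, 144, 117, 114, 116, 117, 117, 117, 117, 116, 116, 116, 112, 99, 97, 97, 86, 75, 71, 71, 64, 64, 64, 64, 64, 64, 64, 63, 55, 37, 19, 8, 7, 7, 8, 9, 9, 8, 9, 9, 10, 10, 9, 10, 10, 9, 10, 10, 10, 9, 8, 10, 9, 9, 10, 9, 9, 9, 10, 11, 9, 10, 9, 10, 10, 7, 10, 10, 9, 10, 10, 9, 9, 9, 10, 9, 10, 9, 10, 10, 18, 41, 60, 67, 68, 68, 75, 77]
```

```bash
cat > fit.py <<'E'
from h import *
import pickle
from scipy.optimize import minimize
B=[(-.13,.025,-.015,.015,0,.025),(-.13,-.042,.016,.026,0,.06),(-.13,-.042,-.026,-.016,0,.06),(-.146,-.138,-.026,.026,0,.06)]
def sil(q,cam,st):
    m=np.zeros((1600,2560),np.uint8);c,s=np.cos(q[2]),np.sin(q[2])
    for b in B:
        P=np.array([[x,y,z] for x in b[:2] for y in b[2:4] for z in b[4:]])
        # tongue dir angle q2: cradle -x = (c,s)
        W=np.c_[q[0]-c*P[:,0]+s*P[:,1],q[1]-s*P[:,0]-c*P[:,1],P[:,2]]
        px=((proj(cam,W,st)+.5)*4).astype(np.int32);cv2.fillConvexPoly(m,cv2.convexHull(px),1)
    return m
q0=np.array([.4415,-.2608,np.radians(5.5)])
for f,cam in(('a','scene'),('b','side'),('w1','wrist'),('w2','wrist'),('w4','wrist')):
    im=cv2.imread(f'pics/{f}.png');st=pickle.load(open(f'{f}.pkl','rb')) if cam=='wrist' else None
    hsv=cv2.cvtColor(im,cv2.COLOR_BGR2HSV);wood=((hsv[...,1]>85)&(hsv[...,0]>8)&(hsv[...,0]<28)).astype(np.uint8)
    wood=cv2.morphologyEx(wood,cv2.MORPH_CLOSE,np.ones((3,3)))
    n,lab,stt,cen=cv2.connectedComponentsWithStats(wood)
    m0=cv2.resize(sil(q0,cam,st),(640,400),interpolation=cv2.INTER_AREA)
    k=np.argmax([0]+[((lab==i)&(m0>0)).sum() for i in range(1,n)])
    t=cv2.resize((lab==k).astype(np.uint8),(2560,1600),interpolation=cv2.INTER_NEAREST)
    def cost(q,): s=sil(q,cam,st);return 1-(s&t).sum()/(s|t).sum()
    best=min((minimize(lambda d:cost(q0+d*[.01,.01,.1]),d0,method='Nelder-Mead',options=dict(initial_simplex=np.array(d0)+.4*np.vstack([np.zeros(3),np.eye(3)]),maxiter=90)) for d0 in ([0,0,0],[0,.5,0])),key=lambda r:r.fun)
    q=q0+best.x*[.01,.01,.1];print(f,stt[k],'iou0',1-cost(q0),'iou',1-best.fun,q[:2].round(4),np.degrees(q[2]).round(1))
E
python3 fit.py
```

```text
a [226 170  37  48 913] iou0 0.843448076366792 iou 0.8580090657561665 [ 0.4435 -0.2631] 7.6
b [ 335  161   58   34 1094] iou0 0.8789882875605816 iou 0.889707386944956 [ 0.4415 -0.2636] 6.6
w1 [ 294   78   42  112 3241] iou0 0.9203734211971444 iou 0.9273789189487024 [ 0.4418 -0.2601] 5.3
w2 [ 481  117   41   93 2812] iou0 0.9167170464258166 iou 0.9227311688583195 [ 0.4416 -0.2618] 5.9Traceback (most recent call last):
  File "fit.py", line 23, in <module>
    best=min((minimize(lambda d:cost(q0+d*[.01,.01,.1]),d0,method='Nelder-Mead',options=dict(initial_simplex=np.array(d0)+.4*np.vstack([np.zeros(3),np.eye(3)]),maxiter=90)) for d0 in ([0,0,0],[0,.5,0])),key=lambda r:r.fun)
  File "fit.py", line 23, in <genexpr>
    best=min((minimize(lambda d:cost(q0+d*[.01,.01,.1]),d0,method='Nelder-Mead',options=dict(initial_simplex=np.array(d0)+.4*np.vstack([np.zeros(3),np.eye(3)]),maxiter=90)) for d0 in ([0,0,0],[0,.5,0])),key=lambda r:r.fun)
              ~~~~~~~~^^^^^^^^^^^^^^^^^^^^^^^^^^^^^^^^^^^^^^^^^^^^^^^^^^^^^^^^^^^^^^^^^^^^^^^^^^^^^^^^^^^^^^^^^^^^^^^^^^^^^^^^^^^^^^^^^^^^^^^^^^^^^^^^^^^^^^
[... 254 characters left out ...]
(minimize(lambda d:cost(q0+d*[.01,.01,.1]),d0,method='Nelder-Mead',options=dict(initial_simplex=np.array(d0)+.4*np.vstack([np.zeros(3),np.eye(3)]),maxiter=90)) for d0 in ([0,0,0],[0,.5,0])),key=lambda r:r.fun)
                                ~~~~^^^^^^^^^^^^^^^^^^^
  File "fit.py", line 22, in cost
    def cost(q,): s=sil(q,cam,st);return 1-(s&t).sum()/(s|t).sum()
                    ~~~^^^^^^^^^^
  File "fit.py", line 11, in sil
    px=((proj(cam,W,st)+.5)*4).astype(np.int32);cv2.fillConvexPoly(m,cv2.convexHull(px),1)
         ~~~~^^^^^^^^^^
  File "h.py", line 14, in proj
    ci=camera_info(cam);K=ci['camera_matrix'];P=np.atleast_2d(P)
ValueError: time passes only in moves, steps and waits
```

>>> play_rows([
  [0.0095, -0.033, 0],
  [0.0095, -0.033, 0],
  [0.0095, -0.033, 0],
  [0.01, -0.0337, 0],
  [0, 0, -0.05],
  [0, 0, -0.06],
  [0, 0, -0.05],
  [0, 0, 0],
], turn=[0.3, 0.3, 0.3, 0.4, 0, 0, 0, 0])

```text
time: 30.28
tool_pos: [0.4535, -0.2583, 0.0654]
tool_rot: [-0.004, 0.999, 0.051, -0.004]
contact_force: [0.4, -0.5, -3.0]
gripper_width: 0.57
grasp_force: 63.7
```

>>> play_rows([
  [0, 0, 0],
  [0, 0, 0],
], turn=[0, 0])

```text
time: 30.52
tool_pos: [0.459, -0.2627, 0.074]
tool_rot: [0.002, 0.999, 0.051, 0.002]
contact_force: [-0.1, -0.2, -3.0]
gripper_width: 0.576
grasp_force: 63.7
```

```bash
python3 - <<'E'
from h import *
st=state();y=2*np.arctan2(st['tool_rot'][2],st['tool_rot'][1]);u=np.array([np.cos(y),np.sin(y)])
print(st['time'],st['tool_pos'],st['grasp_force'],np.degrees(y),'foot origin',st['tool_pos'][:2]-.015*u)
w=grab_frame('wrist');save('w5.png',w)
v=np.array([-u[1],u[0]]);o=np.array([.4418,-.2618]);a=np.radians(5.9);U=np.array([np.cos(a),np.sin(a)]);V=np.array([-U[1],U[0]])
P=[[*(o+U*d+V*e),.06] for d in(.09,.12) for e in(.026,.016,-.016,-.026)]
print('walls pred',proj('wrist',P,st).round(1).tolist())
f=st['tool_pos'][:2]-.015*u
print('tongue pred',proj('wrist',[[*(f+u*d+v*e),st['tool_pos'][2]+.0472] for d in(.09,.12) for e in(.01,-.01)],st).round(1).tolist())
for d in(.09,.12):
  r=int(proj('wrist',[[*(o+U*d),.06]],st)[0][1]);print(r,list(zip(range(270,366,2),w[r,270:366:2,:].astype(int).tolist())))
E
```

```text
30.525 [ 0.45898509 -0.26268506  0.07403405] 63.74711036682129 5.800473388044225 foot origin [ 0.44406189 -0.26420103]
walls pred [[265.0, 117.0], [281.9, 116.6], [336.9, 116.3], [353.9, 116.5], [264.2, 66.6], [281.4, 65.9], [337.0, 65.6], [354.3, 66.0]]
tongue pred [[289.2, 116.8], [340.9, 116.8], [288.8, 41.0], [341.1, 41.0]]
116 [(270, [90, 74, 53]), (272, [74, 62, 40]), (274, [77, 66, 47]), (276, [77, 62, 44]), (278, [82, 67, 49]), (280, [58, 47, 32]), (282, [42, 33, 25]), (284, [45, 38, 25]), (286, [48, 37, 26]), (288, [72, 64, 46]), (290, [121, 122, 123]), (292, [160, 162, 163]), (294, [170, 173, 174]), (296, [170, 172, 171]), (298, [170, 170, 172]), (300, [173, 174, 174]), (302, [174, 175, 176]), (304, [175, 176, 177]), (306, [171, 173, 173]), (308, [173, 175, 174]), (310, [171, 172, 172]), (312, [172, 174, 174]), (314, [175, 174, 175]), (316, [173, 174, 177]), (318, [176, 177, 179]), (320, [171, 171, 171]), (322, [167, 167, 167]), (324, [169, 169, 170]), (326, [171, 171, 171]), (328, [175, 176, 177]), (330, [174, 174, 175]), (332, [176, 175, 176]), (334, [174, 175, 177]), (33
[... 771 characters left out ...]
175, 178]), (308, [174, 174, 176]), (310, [175, 176, 177]), (312, [175, 175, 177]), (314, [175, 175, 179]), (316, [174, 176, 178]), (318, [173, 173, 175]), (320, [172, 173, 175]), (322, [172, 172, 173]), (324, [176, 176, 178]), (326, [174, 177, 178]), (328, [175, 176, 178]), (330, [175, 175, 178]), (332, [174, 175, 178]), (334, [176, 177, 178]), (336, [164, 164, 165]), (338, [137, 137, 137]), (340, [128, 108, 78]), (342, [144, 118, 82]), (344, [143, 117, 81]), (346, [143, 116, 82]), (348, [143, 118, 83]), (350, [142, 117, 81]), (352, [132, 109, 76]), (354, [154, 154, 145]), (356, [172, 174, 164]), (358, [173, 174, 165]), (360, [174, 175, 166]), (362, [175, 171, 161]), (364, [173, 169, 158])]
```

>>> play_rows([
  [0, 0, 0],
  [0, 0, 0],
  [0, 0, 0],
], turn=[0, 0, 0])

```text
time: 30.95
tool_pos: [0.4568, -0.2612, 0.0706]
tool_rot: [0.0, 0.999, 0.05, 0.0]
contact_force: [-0.0, -1.3, -3.1]
gripper_width: 0.567
grasp_force: 63.7
```

>>> play_rows([
  [0, 0.001, -0.02],
  [0, 0, -0.02],
  [0, 0, -0.015],
  [0, 0, -0.01],
  [0, 0, -0.005],
  [0, 0, -0.003],
  [0, 0, 0],
  [0, 0, 0],
], turn=[0, 0, 0, 0, 0, 0, 0, 0])

```text
time: 31.95
tool_pos: [0.4572, -0.2604, -0.0021]
tool_rot: [0.0, 0.999, 0.05, 0.0]
contact_force: [0.4, -0.4, -3.1]
gripper_width: 0.572
grasp_force: 63.8
```

>>> play_rows([
  [0, 0, -0.002],
  [0, 0, 0],
  [0, 0, 0],
], turn=[0, 0, 0])

```text
time: 32.33
tool_pos: [0.4568, -0.2601, -0.0046]
tool_rot: [-0.0, 0.999, 0.05, -0.0]
contact_force: [0.1, -0.4, -2.9]
gripper_width: 0.568
grasp_force: 63.8
```

>>> play_rows([
  [0, 0, -0.002],
  [0, 0, -0.001],
  [0, 0, 0],
  [0, 0, 0],
], turn=[0, 0, 0, 0])

```text
time: 32.83
tool_pos: [0.4568, -0.2601, -0.0076]
tool_rot: [-0.0, 0.999, 0.05, -0.0]
contact_force: [-0.1, 0.5, -3.6]
gripper_width: 0.57
grasp_force: 63.8
```

>>> play_rows([
  [0, 0, -0.001],
  [0, 0, -0.001],
  [0, 0, 0],
  [0, 0, 0],
], turn=[0, 0, 0, 0])

```text
time: 33.33
tool_pos: [0.4569, -0.2603, -0.0082]
tool_rot: [-0.0, 0.999, 0.051, -0.0]
contact_force: [-4.6, 3.0, 7.8]
gripper_width: 0.568
grasp_force: 65.0
```

Contact. Release and retreat up.

>>> play_rows([
  [0, 0, 0],
  [0, 0, 0],
  [0, 0, 0],
  [0, 0, 0.005],
  [0, 0, 0.03],
  [0, 0, 0.05],
  [0, 0, 0.06],
  [0, 0, 0.06],
], turn=[0, 0, 0, 0, 0, 0, 0, 0], hand=0.075)

```text
time: 34.33
tool_pos: [0.4565, -0.2599, 0.1975]
tool_rot: [0.0, 0.999, 0.05, 0.0]
contact_force: [1.1, -0.5, 0.2]
gripper_width: 0.878
grasp_force: 0.0
```

>>> play_rows([
  [0, 0, 0.02],
  [0, 0, 0],
  [0, 0, 0],
], turn=[0, 0, 0])

```text
time: 34.7
tool_pos: [0.4558, -0.2594, 0.2128]
tool_rot: [-0.001, 0.999, 0.05, -0.002]
contact_force: [-0.3, 0.7, 0.1]
gripper_width: 0.878
grasp_force: 0.0
```

```bash
python3 - <<'E'
from h import *
st=state();print(st['time'],st['tool_pos'],st['contact_force'])
w=grab_frame('wrist');save('end.png',w)
o=np.array([.4418,-.2618]);a=np.radians(5.9);U=np.array([np.cos(a),np.sin(a)]);V=np.array([-U[1],U[0]])
F=lambda d,e,z:[*(o+U*d+V*e),z]
print('pred pad,head corners,tongue end',proj('wrist',[F(0,0,.043)]+[F(d,e,.039) for d,e in((-.03,.025),(-.03,-.025),(.03,.025),(.03,-.025),(.13,.01),(.13,-.01))],st).round(1).tolist())
c=proj('wrist',[F(0,0,.043)],st)[0];x0,y0=(c-30).astype(int);m=np.argwhere(w[y0:y0+60,x0:x0+60].max(2)<45)
print('pad',m.mean(0)[::-1]+[x0,y0],m.min(0)[::-1]+[x0,y0],m.max(0)[::-1]+[x0,y0])
for d in trace('wrist','bracket'):
  p=np.argwhere(d['region'])[:,::-1];print(d['p'],d['location'],p.min(0),p.max(0))
im=grab_frame('side')
for d in trace('side','clamp_handle')[:1]:
    p=np.argwhere(d['region'])[:,::-1];print('handle',d['p'],p.min(0),p.max(0))
b0=cv2.imread('pics/b.png')[:,:,::-1].astype(int);dd=(np.abs(im.astype(int)-b0).sum(2)>90).astype(np.uint8)
n,l,s,cc=cv2.connectedComponentsWithStats(dd);print([x.tolist() for x in s[1:] if x[4]>25])
E
```

```text
34.7 [ 0.45578206 -0.25937524  0.21277104] [-0.32268319  0.69490046  0.05686591]
pred pad,head corners,tongue end [[315.5, 187.8], [294.2, 211.6], [336.8, 211.5], [293.1, 161.2], [337.7, 161.1], [305.8, 71.2], [324.4, 71.1]]
pad [315.09172662 187.16007194] [302 175] [328 200]
0.87 [131.5, 193.1] [100 154] [165 259]
0.77 [316.4, 165.8] [293  71] [338 210]
0.65 [49.7, 236.8] [ 31 210] [ 67 287]
0.22 [79.6, 51.9] [54 27] [114  75]
handle 0.79 [303 157] [315 206]
[[367, 0, 123, 124, 5666], [574, 0, 9, 14, 64], [492, 9, 148, 77, 4914], [507, 47, 36, 75, 1287], [369, 75, 271, 274, 21899], [505, 123, 9, 7, 43], [600, 208, 40, 64, 920], [594, 217, 34, 9, 108], [531, 253, 12, 10, 27], [531, 265, 23, 17, 87], [239, 316, 62, 54, 1012], [442, 350, 54, 50, 816], [569, 351, 44, 49, 923]]
```

```bash
python3 -c "
from plant import *
print(job_done())"
```

```text
the job is handed in; nothing more can be done
None
```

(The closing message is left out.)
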